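Open the knife locker's gate and hold it wide

ROBOT

A 6-joint arm with a two-finger parallel gripper is mounted at the origin on the work surface. World frame = base frame: x ahead of the robot, y to its left, z up, the work surface at z = 0. Lengths are in mm, angles in rad, forces in N, time in s.
With the tool pointing down it reaches from about 250 to 800 mm from the base axis. Payload 8.5 kg.
Tool frame: the origin (TCP) lies between the finger pads; the fingertips stand 14 mm ahead of it and the grasp point (between the pads) lies 5 mm behind it; z points along the fingers, y is the line along which they close (so a half turn about z gives the same grasp; the last joint's range is limited). The gripper opens to 85 mm and grips with 20 to 120 N. Pads are 22 mm wide; open, the fingers measure 114 mm over their backs; the gripper's body (76 mm by 85 mm) begins 54 mm behind the grasp point. The pads swing forward as they close: fully open they stand 13 mm farther back than shut.
Start: joints at [-1.222, 0.238, -0.013, 1.319, 0, 1.571], TCP at [179.413, -493.347, 245.276] pointing down, gripper open.
Joint ranges: [-2.66, 2.66], [-1.03, 1.9], [-1.14, 1.46], [-1.82, 2.27], [-1.45, 1.34], [-3.14, 3.14]. Speed limits (rad/s): [2.22, 2.22, 2.79, 3.14, 3.14, 3.14].

INTERFACE

Orientations are given as a unit quaternion [x, y, z, w].
In Python, from plant import sensors, eyes, order gives the robot as it stands.
- The arm moves only by the tool arm_command, never from a script. Its argument "plan" is a list of rows, each a list of 3 entries, a list of its own where there are three numbers: the shift along the tool's x, y, z in mm, then the turn about the tool's z in degrees, then the finger opening in mm, from 0 to 85.4. In form: [[[dx, dy, dz], turn, hand], ...]. A call has 1 to 10 rows; each row is the pose to reach, as a shift and turn from the pose commanded when the call began, along the tool's axes at that moment; what a row does not reach only later rows make up. A row lasts 1/8 s, in which the tool goes at most 62.5 mm and 10.7 degrees, less where a joint would pass 70% of its speed; a pose out of reach is approached as far as the arm can. A call with a gripper value outside its range is refused whole. The fingers move at their own pace and stop on an object; "force" is the grip in N (left out, the last holds). Time passes only in rows, so rows that repeat a pose let the fingers close. It gives the time, the measured TCP pose, the force, the opening and the grip force at its end, in the units of the state.
- sensors.sense(): the state, without advancing time (a new reading comes with each control period).
- eyes.get_image(name): name is "side" or "top" or "wrist"; returns (picture, depth): 400x640x3 uint8, red, green, blue; 400x640 float32, mm along the optical axis (not along the pixel's ray), 0 where there is no reading.
- eyes.camera_params(name): a dict with "camera_matrix" (3x3 intrinsics, pixels), "k1" (the pictures are not rectified: a ray, as slopes to the right and down, at radius r is drawn at 1 + k1 r^2 times it, then the intrinsics apply), "R" (3x3) and "t" (3): a world point X has camera coordinates R X + t; the wrist camera has in their place "tool_from_camera" (4x4, takes a point from camera to tool coordinates, whose origin is the TCP and whose axes are the flange's). Camera axes: x right, y down, z forward; pixel columns grow to the right and rows downward; lengths in mm; the calibration is good to about 2 mm. A picture is of the moment at which its call begins: read the wrist's pose just before it. camera_params takes no time and is no camera call.
- order.finish_job(): hands the job in; it is judged then, once.
The state is a dict: "t": time; "q": joint angles; "qd": joint speeds; "effort": joint torques, N m; "tool_pos": TCP position; "eef_rot": TCP orientation; "force": force on the tool from outside, world axes, zero at the start; "moment": the same for the moment, N m; "width": finger opening in mm; "finger_force": force on a finger pad.
Only numpy, scipy, OpenCV 4.12 (cv2) and the standard library are available. Lean on these libraries where they do the work, as an engineer would, in place of code of your own. Each camera call takes 0.05 s, during which the arm holds its last target. There are 200 camera calls.

TASK

Open the barred gate of the green knife locker so that a colleague can take out the tray: squeeze the two tabs of the red catch together until they are fully in, then do the same with the yellow catch, then take the gate by its blue post, swing it towards you past its detent until it stands about square to the locker's front, and keep holding it there. The gate swings back if let go, so finish while still holding the post; leave the hammer, the ink jar and the brush where they lie.

Things in the scene. Friction and masses are not known exactly. Their poses are not given: they have to be found in the camera images.
- red_mid (a point): Midway between the red squeeze catch's two upright tabs (at +y and -y), 29 mm above the roof (z 0.144). Axes as the locker's. Tabs are 24 mm (x) by 8 mm (y), tops 17 mm above this point, 48 mm over their outer faces, 30 mm when fully in; a base plate 56 mm wide lies 24 mm below. Red and yellow stand 100 mm apart on the roof's front edge and may swap places.
- yellow_mid (a point): The same point of the yellow catch, which is like the red one in all but colour.
- red_jaw_a (a joint): Inward travel of the red catch's +y tab, m: 0 out, 0.009 fully in. It slides with about 3 N friction and stays where left. In front of the tab a steel barb hooks the gate's lugs (they rise 26 mm above the roof) until it is beyond about 0.005.
- red_jaw_b (a joint): Inward travel of the red catch's -y tab, likewise.
- yellow_jaw_a (a joint): Inward travel of the yellow catch's +y tab, likewise.
- yellow_jaw_b (a joint): Inward travel of the yellow catch's -y tab, likewise.
- red_tab_a: The red catch's +y tab (its origin is the middle of the roof's front edge below the catch, moving with the tab).
- red_tab_b: The red catch's -y tab, likewise.
- yellow_tab_a: The yellow catch's +y tab, likewise.
- yellow_tab_b: The yellow catch's -y tab, likewise.
- handle_mid (a point): Point to grasp on the gate's handle, a blue upright round post 16 mm in diameter: on its axis, 32 mm above gate top and roof (z 0.147); the post rises 22 mm higher and is free for 30 mm below, down to a flat bracket. It stands 45 mm in front of the gate's plane, 150 mm along the gate from the hinge. x is square to the gate (into the locker when shut), y points to the hinge.
- gate_handle: The post and its bracket, fixed to the gate; origin on the hinge axis at bench height, axes as handle_mid.
- gate_hinge (a point): Point on the gate's vertical hinge axis at roof height (z 0.115), at the locker's left front corner as seen from the robot. The gate is a 230 mm wide, 115 mm high barred panel reaching from here along -y when shut.
- gate (a joint): Gate angle, rad: 0 shut; grows clockwise seen from above, towards the robot; 1.57 square to the front, stop at 1.75. A spring closes it (0.1 N m at 0, 0.45 N m at 1.5). A sprung detent resists from about 0.35 to 0.85 (4 to 6 N at the post); let go wide open, the gate swings back onto it, to 0.6 to 0.85. Locked until both catches are squeezed.
- locker: Green steel knife locker with a clear roof panel, screwed down: 200 deep (x), 300 wide (y), 115 high. Origin at the middle of its front face, at bench height; x into the locker, z up.
- hammer: Loose cobbler's hammer lying on the bench, a bystander.
- ink_jar: Loose dark jar, 64 across and 70 high, a bystander; origin under its base.
- brush: Loose brush lying on the bench, a bystander.

How it is judged:
By the outcome, as a careful person would: the job done as asked, in the order asked, and still so for the second after the job is handed in, while the arm keeps its last pose, push and grip.
It also fails if it takes over 58 s, if anything falls off the work surface, if the arm or the gripper's body presses on something with over 40 N, if the wrist force passes 120 N, or if a joint passes its speed limit or range.

## Working session

There is one attempt and no reset: what is moved stays moved. The work goes in short steps, Python scripts to look and compute and a tool call to move; the robot and the scene stay as the last step left them, time stands still between calls to the robot, and variables do not carry over. Pictures are saved under pics/ and viewed, at most 10 in all, crops included, and the job is handed in when it is done.

Besides the shell and the picture viewer there is one more tool, called after "Call:" as name([rows], argument=value, ...), one row to a line, values as JSON. arm_command: Moves the arm, as the interface text tells. Its arguments: {"type":"object","properties":{"plan":{"type":"array"},"force":{"type":"number"}},"required":["plan"]}

```bash
mkdir -p pics
cat > h.py <<'E'
import numpy as np, cv2
from plant import sensors, eyes, order
from scipy.spatial.transform import Rotation as Ro
def cloud(name):
    s=sensors.sense(); im,d=eyes.get_image(name); p=eyes.camera_params(name)
    K=np.array(p["camera_matrix"]); 
    v,u=np.mgrid[0:400,0:640].astype(float)
    xd=(u-K[0,2])/K[0,0]; yd=(v-K[1,2])/K[1,1]
    x,y=xd.copy(),yd.copy()
    for _ in range(10):
        f=1+p["k1"]*(x*x+y*y); x=xd/f; y=yd/f
    C=np.stack([x*d,y*d,d],-1)
    if name=="wrist":
        T=np.array(p["tool_from_camera"]); P=C@T[:3,:3].T+T[:3,3]
        W=P@Ro.from_quat(s["eef_rot"]).as_matrix().T+np.array(s["tool_pos"])
    else:
        W=(C-np.array(p["t"]))@np.array(p["R"])
    W[d==0]=np.nan
    return im,d,W
def save(n,im): cv2.imwrite("pics/"+n,im[:,:,::-1])
E
python3 - <<'E'
from h import *
print(sensors.sense())
a=cloud("side");b=cloud("top")
save("side.png",a[0]);save("top.png",b[0])
np.savez("c0.npz",si=a[0],sw=a[2],ti=b[0],tw=b[2])
E
```

```text
{'t': 0.0, 'q': array([-1.22200054e+00,  2.38783230e-01, -1.42683803e-02,  1.31921409e+00,
       -3.53167043e-06,  1.57080035e+00]), 'qd': array([-0.00073583, -0.00029664, -0.00036177, -0.00018592,  0.0012061 ,
        0.00141324]), 'effort': array([-1.78090580e-03, -5.38783300e+01,  3.46439338e+01,  1.86325778e-02,
       -1.68566962e-04,  3.62753394e-05]), 'tool_pos': array([ 179.28660552, -493.00314705,  244.67083726]), 'eef_rot': array([ 9.84831275e-01,  1.73513168e-01, -1.29220164e-04, -7.23237719e-04]), 'force': array([-0.79760658,  0.63143764,  0.42846295]), 'moment': array([-0.03761638, -0.01012836, -0.01492964]), 'finger_force': 0.0, 'width': 85.3399082643865}
```

View pics/top.png

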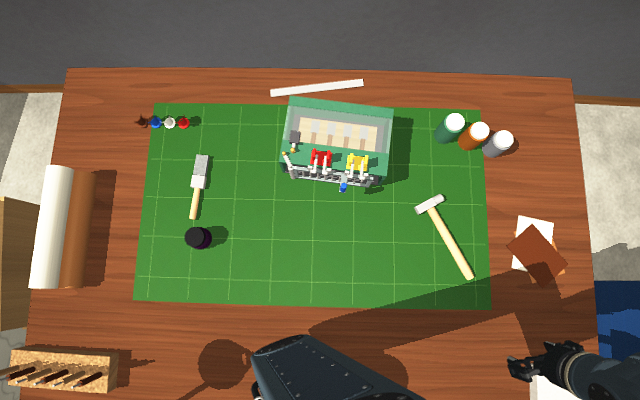

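View pics/side.png

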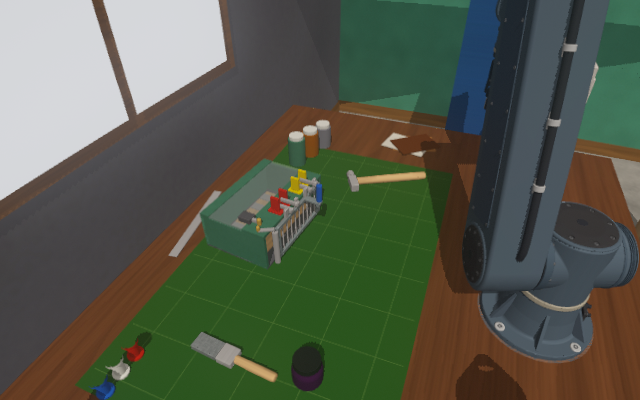

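The top view shows the red catch near (320,158), the yellow near (357,162), the blue post near (343,187) and the hinge at about (290,168). The hammer, brush and jar all lie clear of these.

Run:
```python
from h import *
z=np.load("c0.npz")
for n in "ts":
    im=z[n+"i"].astype(int);W=z[n+"w"];r,g,b=im[...,0],im[...,1],im[...,2]
    roi=(W[...,0]>300)&(W[...,0]<800)&(abs(W[...,1])<250)&(W[...,2]>110)&(W[...,2]<190)
    for c,m in dict(red=(r>120)&(g<70)&(b<70),yel=(r>140)&(g>120)&(b<80),blue=(b>100)&(r<80)&(g<130)).items():
        P=W[m&roi]
        print(n,c,len(P),np.median(P,0).round(1) if len(P) else'',P.min(0).round(),P.max(0).round())
        if c!="blue":
            Q=P[P[:,2]>150]; print(' high',len(Q),np.mean(Q,0).round(1))
            if len(Q)>4:
                _,_,cen=cv2.kmeans(Q.astype(np.float32),2,None,(3,50,.1),5,cv2.KMEANS_PP_CENTERS);print(cen.round(1).tolist())
        else: Q=P[P[:,2]>150];print(' high',Q.mean(0).round(1))
    m=(W[...,2]>105)&(W[...,2]<135)&(W[...,0]>400)&(W[...,0]<850)&(abs(W[...,1])<300)&(g>r+10)&(g>b)
    P=W[m][:,:2].astype(np.float32);print('roof',len(P),cv2.minAreaRect(P),cv2.boxPoints(cv2.minAreaRect(P)).round().tolist())
```

```text
t red 196 [654.6 -19.8 121.3] [634. -47. 113.] [677.   8. 166.]
 high 46 [654.7 -17.2 160.3]
[[652.9000244140625, -37.900001525878906, 160.39999389648438], [656.2999877929688, 0.20000000298023224, 160.1999969482422]]
t yel 134 [ 645.2 -118.9  121. ] [ 625. -150.  114.] [676.  81. 161.]
 high 13 [ 639.3 -117.9  156.1]
[[638.7999877929688, -136.10000610351562, 155.5], [639.9000244140625, -96.5999984741211, 156.89999389648438]]
t blue 29 [563.  -79.2 153.5] [561. -87. 115.] [575. -72. 170.]
 high [565.8 -79.6 164.2]
roof 4149 ((697.3148803710938, -58.224822998046875), (301.75836181640625, 263.2939758300781), 83.4980697631836) [[549.0, -193.0], [811.0, -223.0], [845.0, 77.0], [584.0, 107.0]]
s red 262 [656.9   2.3 142.1] [637. -39. 117.] [680.  12. 164.]
 high 88 [656.9 -15.4 158.2]
[[658.7000122070312, 3.0, 158.0], [655.0, -34.70000076293945, 158.3000030517578]]
s yel 258 [647.1 -96.6 140.2] [ 626. -141.  115.] [679.  88. 165.]
 high 83 [ 646.  -115.5  158.1]
[[647.5999755859375, -96.30000305175781, 158.10000610351562], [644.4000244140625, -135.3000030517578, 158.10000610351562]]
s blue 101 [568.4 -73.9 147.3] [563. -85. 116.] [578. -70. 173.]
 high [568.8 -75.4 163.8]
roof 3489 ((698.5667114257812, -58.83906555175781), (304.12060546875, 261.53057861328125), 83.53583526611328) [[552.0, -195.0], [811.0, -225.0], [846.0, 78.0], [586.0, 107.0]]
```

Call:
arm_command([
  [[55,-25,0],3,85],
  [[110,-50,0],6,85],
  [[165,-77,0],9,85],
  [[220,-102,0],12,85],
  [[275,-128,0],15,85],
  [[330,-154,0],18,85],
  [[385,-180,0],21,85],
  [[440,-205,0],24,85],
  [[495,-230,0],26,85],
  [[545,-254,0],26.3,85],
])

```text
t: 1.35
tool_pos: [606.0, -66.6, 244.9]
eef_rot: [0.998, -0.055, -0.0, -0.0]
force: [0.1, -0.4, 0.5]
width: 85.1
finger_force: 0.0
```

Run:
```python
from h import *
s=sensors.sense();print(s['t'],s['tool_pos'],s['q'],Ro.from_quat(s['eef_rot']).as_matrix().round(3))
print(np.array(eyes.camera_params("wrist")["tool_from_camera"]).round(2))
```

```text
1.35 [605.96628526 -66.5681416  244.87507051] [-1.09425679e-01  3.86681298e-01  2.00523901e-01  1.38517571e+00
  2.05809584e-05  3.14173950e+00] [[ 0.994 -0.109 -0.001]
 [-0.109 -0.994  0.   ]
 [-0.001 -0.    -1.   ]]
[[   0.     -0.96   -0.27   67.1 ]
 [   1.      0.      0.      0.18]
 [  -0.     -0.27    0.96 -128.72]
 [   0.      0.      0.      1.  ]]
```

Call:
arm_command([
  [[0,0,0],-10,85],
  [[0,0,0],-20,85],
  [[0,0,0],-30,85],
  [[0,0,0],-40,85],
  [[0,0,0],-50,85],
  [[0,0,0],-60,85],
  [[0,0,0],-70,85],
  [[0,0,0],-80,85],
  [[0,0,0],-90,85],
  [[0,0,0],-100,85],
])

```text
t: 2.6
tool_pos: [604.6, -68.4, 244.8]
eef_rot: [0.682, 0.731, -0.0, -0.0]
force: [0.5, 0.5, 0.4]
width: 85.2
finger_force: 0.0
```

Call:
arm_command([
  [[0,0,0],-10,85],
  [[0,0,0],-20,85],
  [[0,0,0],-30,85],
  [[0,0,0],-40,85],
  [[0,0,0],-50,85],
  [[0,0,0],-60,85],
  [[0,0,0],-70,85],
  [[0,0,0],-80,85],
  [[0,0,0],-80,85],
])

```text
t: 3.72
tool_pos: [604.6, -68.4, 244.9]
eef_rot: [0.056, 0.998, 0.0, -0.0]
force: [-0.4, -0.1, -0.1]
width: 84.8
finger_force: 0.0
```

```bash
cat > meas.py <<'E'
from h import *
def run(tag):
    im,d,W=cloud("wrist");save(tag+".png",im);s=sensors.sense()
    R=Ro.from_quat(s['eef_rot']).as_matrix()
    print(s['t'],s['tool_pos'].round(1),R[:,0].round(3),R[:,1].round(3),s['q'].round(2))
    i=im.astype(int);r,g,b=i[...,0],i[...,1],i[...,2]
    roi=(W[...,0]>300)&(W[...,0]<800)&(abs(W[...,1])<250)&(W[...,2]>100)&(W[...,2]<190)
    for c,m in dict(red=(r>100)&(g<.5*r)&(b<.5*r),yel=(r>110)&(g>.7*r)&(b<.5*g),blue=(b>80)&(r<.6*b)&(g<.8*b)).items():
        P=W[m&roi];Q=P[P[:,2]>(156 if c!="blue" else 164)]
        if len(Q)<10: print(c,len(P),len(Q));continue
        if c=="blue": print(c,len(Q),Q.mean(0).round(1),Q.min(0).round(1),Q.max(0).round(1));continue
        _,l,cen=cv2.kmeans(Q.astype(np.float32),2,None,(3,50,.1),5,cv2.KMEANS_PP_CENTERS)
        print(c,len(Q),cen.round(1).tolist(),'mid',cen.mean(0).round(1))
        for k in (0,1):
            q=Q[l[:,0]==k]; t=(q-s['tool_pos'])@R; print('  tool xyz range 2-98%',np.percentile(t,2,0).round(1),np.percentile(t,98,0).round(1))
E
python3 -c "from meas import *;run('w1')"
```

```text
3.775 [604.7 -68.4 245. ] [-0.993  0.114  0.001] [0.114 0.993 0.   ] [-0.11  0.38  0.2   1.38  0.    0.  ]
red 329 [[653.5999755859375, -38.79999923706055, 160.5], [656.5999755859375, -4.400000095367432, 157.39999389648438]] mid [655.1 -21.6 158.9]
  tool xyz range 2-98% [-57.3  31.2  82.8] [-34.8  38.9  87.9]
  tool xyz range 2-98% [-54.7  69.1  86. ] [-35.1  69.8  88.9]
yel 572 [[642.4000244140625, -137.6999969482422, 160.39999389648438], [646.9000244140625, -98.9000015258789, 160.60000610351562]] mid [ 644.7 -118.3  160.5]
  tool xyz range 2-98% [-57.8 -68.5  82.7] [-34.8 -61.4  88.5]
  tool xyz range 2-98% [-57.5 -29.2  82.9] [-34.9 -22.2  88.1]
blue 390 [569.7 -79.9 168.8] [562.2 -87.7 164.2] [577.4 -72.5 171. ]
```

View pics/w1.png

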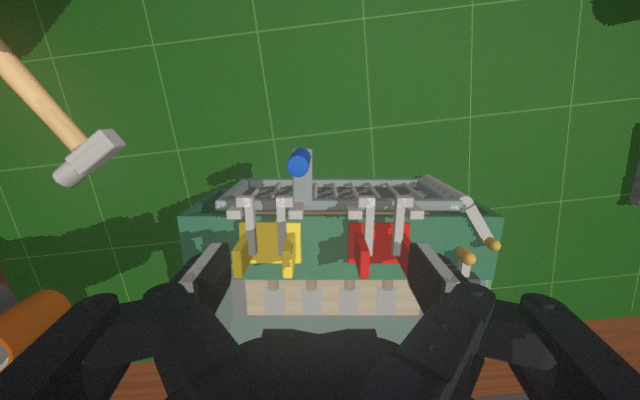

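The wrist view shows the yellow tabs at about (240,255) and (290,260), the red ones at about (363,260) and (410,258, partly behind the finger), and the blue post at (299,162). In tool coordinates red_mid is at (-46, 55) and yellow_mid at (-46, -45).

Call:
arm_command([
  [[-15,18,0],0,66],
  [[-30,36,0],0,66],
  [[-46,55,0],0,66],
  [[-46,55,20],0,66],
  [[-46,55,40],0,66],
  [[-46,55,55],0,66],
  [[-46,55,65],0,66],
  [[-46,55,65],0,66],
], force=20)

```text
t: 4.78
tool_pos: [656.3, -18.8, 179.8]
eef_rot: [0.056, 0.998, 0.0, -0.001]
force: [-0.4, -1.0, 0.4]
width: 66.3
finger_force: 0.0
```

```bash
python3 -c "
from meas import *;run('w2');print(sensors.sense()['width'])"
```

```text
4.825 [656.6 -18.9 180.4] [-0.994  0.111  0.   ] [0.111 0.994 0.   ] [-0.03  0.49  0.2   1.28  0.    0.08]
red 1235 [[658.0, -0.800000011920929, 160.60000610351562], [654.0999755859375, -37.900001525878906, 160.60000610351562]] mid [656.  -19.3 160.6]
  tool xyz range 2-98% [-11.3  14.5  18.4] [10.9 22.  23.8]
  tool xyz range 2-98% [-11.5 -22.9  18.2] [ 11.  -15.7  23.5]
yel 1609 [[647.5, -97.69999694824219, 160.39999389648438], [643.2999877929688, -136.8000030517578, 160.1999969482422]] mid [ 645.4 -117.3  160.3]
  tool xyz range 2-98% [-11.6 -83.8  18.4] [ 11.1 -76.2  24. ]
  tool xyz range 2-98% [ -11.5 -123.5   18.2] [  11.1 -115.6   24.1]
blue 1107 [570.8 -78.7 168.8] [562.9 -87.5 164.1] [578.2 -71.4 171.3]
65.87402673345655
```

View pics/w2.png

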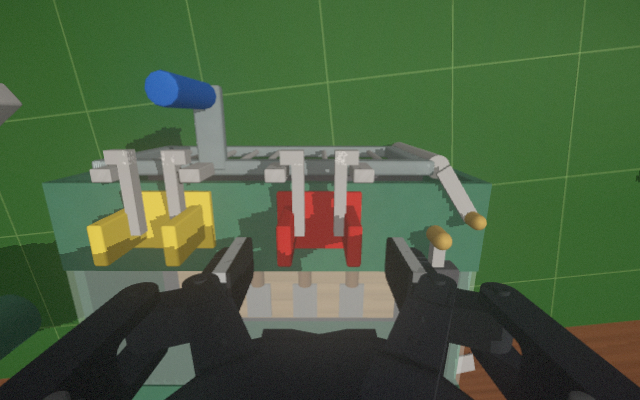

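The red tabs, spanning columns 278–361, sit centred between the pads at columns 250 and 387. I'll go down and squeeze.

Call:
arm_command([
  [[0,0,12],0,66],
  [[0,0,25],0,66],
  [[0,0,37],0,66],
  [[0,0,37],0,60],
  [[0,0,37],0,52],
  [[0,0,37],0,44],
  [[0,0,37],0,36],
  [[0,0,37],0,26],
  [[0,0,37],0,26],
  [[0,0,37],0,26],
], force=30)

```text
t: 6.08
tool_pos: [657.3, -19.0, 144.7]
eef_rot: [0.055, 0.998, -0.0, 0.001]
force: [-0.4, 0.6, 9.7]
width: 27.7
finger_force: 30.8
```

Call:
arm_command([
  [[0,0,0],0,26],
  [[0,0,0],0,26],
  [[0,0,0],0,26],
])

```text
t: 6.45
tool_pos: [657.3, -19.0, 144.7]
eef_rot: [0.055, 0.998, -0.0, 0.001]
force: [-0.2, -1.4, 8.8]
width: 27.6
finger_force: 30.8
```

Call:
arm_command([
  [[0,0,0],0,40],
  [[0,0,0],0,55],
  [[0,0,0],0,66],
  [[0,0,0],0,66],
  [[0,0,-12],0,66],
  [[0,0,-25],0,66],
  [[0,0,-37],0,66],
  [[0,0,-37],0,66],
])

```text
t: 7.45
tool_pos: [657.3, -18.8, 182.0]
eef_rot: [0.055, 0.998, 0.0, 0.001]
force: [-0.7, -0.0, 0.4]
width: 66.0
finger_force: 0.0
```

```bash
python3 -c "
from meas import *;run('w3');print(sensors.sense()['width'])"
```

```text
7.5 [656.9 -18.8 181.1] [-0.994  0.11  -0.001] [0.11  0.994 0.   ] [-0.03  0.49  0.2   1.28  0.    0.08]
red 1204 [[654.7000122070312, -30.100000381469727, 160.6999969482422], [656.9000244140625, -8.699999809265137, 160.6999969482422]] mid [655.8 -19.4 160.7]
  tool xyz range 2-98% [-11.2 -15.3  18.9] [11.5 -7.8 23.9]
  tool xyz range 2-98% [-10.9   6.3  19. ] [11.3 13.8 23.4]
yel 1583 [[643.2999877929688, -136.8000030517578, 160.1999969482422], [647.4000244140625, -97.69999694824219, 160.3000030517578]] mid [ 645.4 -117.3  160.3]
  tool xyz range 2-98% [ -11.1 -123.5   18.7] [  11.5 -115.7   24.8]
  tool xyz range 2-98% [-11.1 -84.   18.8] [ 11.5 -76.3  24.7]
blue 1088 [570.8 -78.7 168.7] [562.9 -87.4 164. ] [578.3 -71.4 171.5]
65.90068315405468
```

View pics/w3.png

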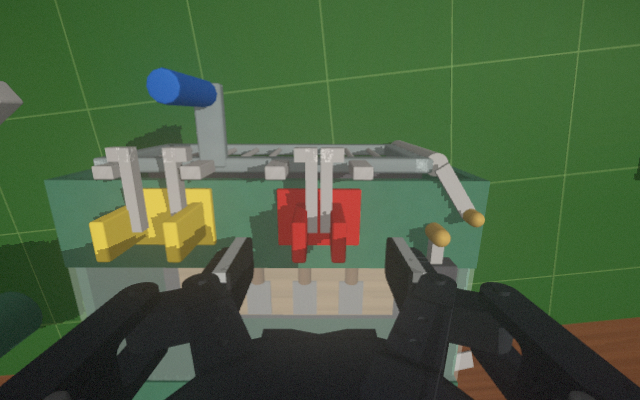

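Both red tabs are in: outer span about 29 mm, barbs together at (320,190). Yellow lies 100 mm along -y.

Call:
arm_command([
  [[0,-25,-8],0,66],
  [[0,-60,-8],0,66],
  [[0,-100,-8],0,66],
  [[0,-100,0],0,66],
  [[0,-100,20],0,66],
  [[0,-100,37],0,66],
  [[0,-100,37],0,60],
  [[0,-100,37],0,50],
  [[0,-100,37],0,40],
  [[0,-100,37],0,26],
], force=30)

```text
t: 8.75
tool_pos: [646.4, -118.4, 145.1]
eef_rot: [0.055, 0.998, -0.0, 0.001]
force: [-1.8, 0.2, 7.1]
width: 27.8
finger_force: 30.1
```

Call:
arm_command([
  [[0,0,0],0,26],
  [[0,0,0],0,26],
  [[0,0,0],0,26],
  [[0,0,0],0,26],
])

```text
t: 9.25
tool_pos: [646.4, -118.4, 145.1]
eef_rot: [0.055, 0.998, -0.0, 0.001]
force: [-0.3, -0.7, 8.5]
width: 27.8
finger_force: 30.9
```

Call:
arm_command([
  [[0,0,0],0,40],
  [[0,0,0],0,55],
  [[0,0,0],0,66],
  [[0,0,0],0,66],
  [[0,0,-12],0,66],
  [[0,0,-25],0,66],
  [[0,0,-37],0,66],
  [[0,0,-37],0,66],
])

```text
t: 10.25
tool_pos: [646.3, -118.3, 182.0]
eef_rot: [0.055, 0.998, -0.0, 0.001]
force: [-0.7, -0.2, 0.0]
width: 66.1
finger_force: 0.0
```

```bash
python3 -c "
from meas import *;run('w4');print(sensors.sense()['width'])"
```

```text
10.3 [ 645.9 -118.2  181. ] [-0.994  0.11  -0.001] [0.11  0.994 0.   ] [-0.18  0.49  0.2   1.28  0.   -0.07]
red 1540 [[655.2000122070312, -31.5, 160.10000610351562], [657.7000122070312, -9.899999618530273, 160.0]] mid [656.4 -20.7 160. ]
  tool xyz range 2-98% [-11.7  83.9  19. ] [11.3 91.9 24.6]
  tool xyz range 2-98% [-11.7 105.9  19. ] [ 11.3 113.4  24.8]
yel 1218 [[646.0, -108.0, 160.60000610351562], [643.5999755859375, -129.60000610351562, 160.6999969482422]] mid [ 644.8 -118.8  160.7]
  tool xyz range 2-98% [-11.1   6.2  19. ] [11.6 13.9 23.9]
  tool xyz range 2-98% [-11.  -15.5  18.8] [11.7 -7.9 23.6]
blue 1010 [570.4 -80.7 168.7] [562.8 -88.2 164. ] [578.1 -72.2 171.1]
66.25936740648132
```

View pics/w4.png

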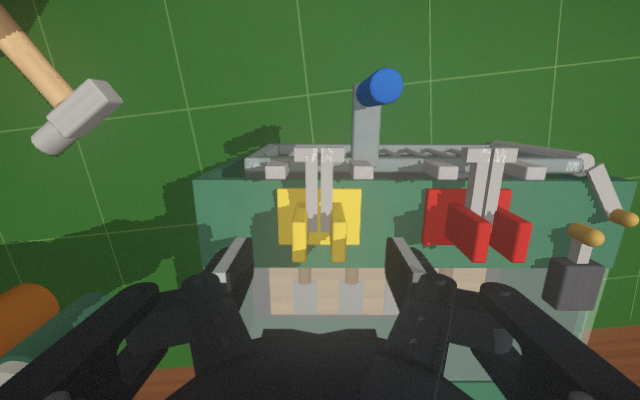

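Yellow is in as well; its barbs are together at (320,190). The blue post top is at (380,87), or world (570,-80). Next I grasp the post.

Call:
arm_command([
  [[0,0,-25],0,56],
  [[25,9,-25],0,56],
  [[55,20,-25],0,56],
  [[79,29.5,-25],0,56],
  [[79,29.5,-10],0,56],
  [[79,29.5,8],0,56],
  [[79,29.5,25],0,56],
  [[79,29.5,38],0,56],
  [[79,29.5,38],0,56],
])

```text
t: 11.42
tool_pos: [569.8, -80.2, 140.8]
eef_rot: [0.055, 0.998, 0.0, -0.001]
force: [0.0, 0.4, -0.4]
width: 56.2
finger_force: 0.0
```

Call:
arm_command([
  [[0,0,0],0,40],
  [[0,0,0],0,25],
  [[0,0,0],0,10],
  [[0,0,0],0,10],
  [[0,0,0],0,10],
  [[0,0,0],0,10],
], force=50)

```text
t: 12.18
tool_pos: [570.9, -79.9, 143.0]
eef_rot: [0.055, 0.998, 0.0, 0.001]
force: [0.9, 3.6, 6.0]
width: 15.2
finger_force: 48.8
```

```bash
cat > pl.py <<'E'
# usage: python3 pl.py step_deg... : rows relative to current tool pose for gate angle going a0->a1
import sys
from h import *
s=sensors.sense();R=Ro.from_quat(s['eef_rot']).as_matrix();p=s['tool_pos']
H=np.array([float(v) for v in sys.argv[1].split(',')])
r=p[:2]-H;print(s['t'],p.round(1),s['force'].round(1),s['width'],'radius',np.hypot(*r).round(1),'ang',np.degrees(np.arctan2(r[1],r[0])).round(1))
for a in map(float,sys.argv[2:]):
    c=np.radians(-a);M=np.array([[np.cos(c),-np.sin(c)],[np.sin(c),np.cos(c)]])
    d=np.append(M@r-r,0);print(a,(R.T@d).round(1))
E
python3 pl.py 631.6,64 3 6 9 12 15 20 25 30 35 40 45 50 55 60 65 70 75 80 85 90
```

```text
12.175 [570.9 -79.9 143. ] [0.9 3.6 6. ] 15.177716279669289 radius 156.2 ang -112.9
3.0 [ 7.8  2.5 -0. ]
6.0 [15.4  5.5 -0. ]
9.0 [22.9  8.8 -0. ]
12.0 [30.1 12.5 -0. ]
15.0 [37.2 16.6 -0. ]
20.0 [48.5 24.3 -0.1]
25.0 [59.1 32.9 -0.1]
30.0 [68.9 42.3 -0.1]
35.0 [77.8 52.6 -0.1]
40.0 [85.8 63.7 -0.1]
45.0 [92.8 75.4 -0.1]
50.0 [98.7 87.6 -0.1]
55.0 [ 1.036e+02  1.003e+02 -1.000e-01]
60.0 [ 1.073e+02  1.134e+02 -1.000e-01]
65.0 [ 1.099e+02  1.268e+02 -1.000e-01]
70.0 [ 1.113e+02  1.404e+02 -1.000e-01]
75.0 [ 1.115e+02  1.540e+02 -1.000e-01]
80.0 [ 1.105e+02  1.676e+02 -1.000e-01]
85.0 [108.4 181.   -0. ]
90.0 [105.1 194.2  -0. ]
```

Call:
arm_command([
  [[7.8,2.5,0],3,10],
  [[15.4,5.5,0],6,10],
  [[22.9,8.8,0],9,10],
  [[30.1,12.5,0],12,10],
  [[37.2,16.6,0],15,10],
], force=60)

```text
t: 12.8
tool_pos: [535.9, -59.4, 143.0]
eef_rot: [0.186, 0.983, 0.0, 0.001]
force: [3.3, 2.0, 4.7]
width: 14.7
finger_force: 58.5
```

```bash
python3 pl.py 631.6,64 4 8 12 16 20 24 28 32 36 40
```

```text
12.8 [535.9 -59.4 143. ] [3.3 2.  4.7] 14.718929511918228 radius 156.1 ang -127.8
4.0 [10.3  3.4 -0. ]
8.0 [20.4  7.6 -0. ]
12.0 [30.2 12.4 -0.1]
16.0 [39.6 17.9 -0.1]
20.0 [48.6 24.1 -0.1]
24.0 [57.1 30.9 -0.1]
28.0 [65.2 38.2 -0.1]
32.0 [72.7 46.1 -0.1]
36.0 [79.6 54.5 -0.1]
40.0 [86.  63.4 -0.1]
```

Low force, and the gate is following. I'll continue through the detent.

Call:
arm_command([
  [[10.3,3.4,0],4,10],
  [[20.4,7.6,0],8,10],
  [[30.2,12.4,0],12,10],
  [[39.6,17.9,0],16,10],
  [[48.6,24.1,0],20,10],
  [[57.1,30.9,0],24,10],
  [[65.2,38.2,0],28,10],
  [[72.7,46.1,0],32,10],
  [[79.6,54.5,0],36,10],
  [[86,63.4,0],40,10],
])

```text
t: 14.05
tool_pos: [478.7, 29.5, 143.1]
eef_rot: [0.512, 0.859, -0.001, 0.002]
force: [1.0, -6.8, 6.3]
width: 14.3
finger_force: 62.3
```

```bash
python3 pl.py 631.6,64 4 8 12 16 20 24 28 32 34 35; python3 -c "
from meas import *;run('w5')"
```

```text
14.05 [478.7  29.5 143.1] [ 1.  -6.8  6.3] 14.338932269855675 radius 156.8 ang -167.3
4.0 [10.4  3.3 -0. ]
8.0 [20.6  7.4 -0.1]
12.0 [30.5 12.1 -0.1]
16.0 [40.  17.6 -0.2]
20.0 [49.1 23.6 -0.2]
24.0 [57.7 30.3 -0.2]
28.0 [65.9 37.6 -0.3]
32.0 [73.5 45.4 -0.3]
34.0 [77.1 49.5 -0.3]
35.0 [78.9 51.7 -0.3]
14.1 [478.2  30.6 143. ] [-0.474  0.881 -0.003] [0.881 0.474 0.   ] [ 0.07  0.22 -0.31  1.04 -0.    1.14]
red 0 0
yel 1 0
blue 1242 [479.   28.4 168.5] [471.6  19.6 164. ] [489.2  35.4 170.8]
```

View pics/w5.png

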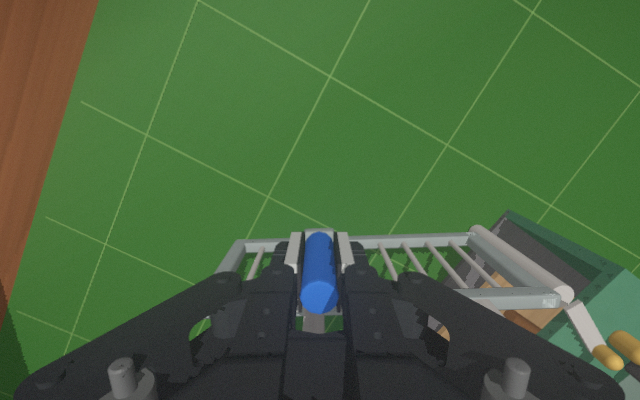

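The post is firmly between the pads at (319,270) and the gate is about 54° open. I'll swing it the remaining 35.5° or so.

Call:
arm_command([
  [[10.4,3.3,0],4,10],
  [[20.6,7.4,0],8,10],
  [[30.5,12.1,0],12,10],
  [[40,17.6,0],16,10],
  [[49.1,23.6,0],20,10],
  [[57.7,30.3,0],24,10],
  [[65.9,37.6,0],28,10],
  [[73.5,45.4,0],32,10],
  [[79.9,52.9,0],35.5,10],
  [[79.9,52.9,0],35.5,10],
])

```text
t: 15.35
tool_pos: [487.2, 126.4, 143.0]
eef_rot: [0.748, 0.664, 0.001, 0.001]
force: [2.8, -0.4, 6.3]
width: 14.6
finger_force: 62.4
```

Call:
arm_command([
  [[0,0,0],0,10],
  [[0,0,0],0,10],
  [[0,0,0],0,10],
])

```text
t: 15.72
tool_pos: [487.1, 125.9, 143.0]
eef_rot: [0.748, 0.664, 0.001, 0.001]
force: [2.9, -0.8, 5.2]
width: 14.5
finger_force: 62.3
```

```bash
python3 pl.py 631.6,64
python3 - <<'E'
from h import *
s=sensors.sense();print(s['q'],s['qd'].round(3))
im,d,W=cloud("top");im=cv2.resize(im[60:260,200:460],(780,600));save("t2.png",im)
E
```

```text
15.725 [487.1 125.9 143. ] [ 2.9 -0.8  5.2] 14.50437646873952 radius 157.2 ang 156.8
[ 2.53775782e-01  2.56967272e-01 -2.60105895e-01  1.05178753e+00
 -1.33382951e-03  1.94312633e+00] [-0.001 -0.001 -0.    -0.001  0.001 -0.001]
```

View pics/t2.png

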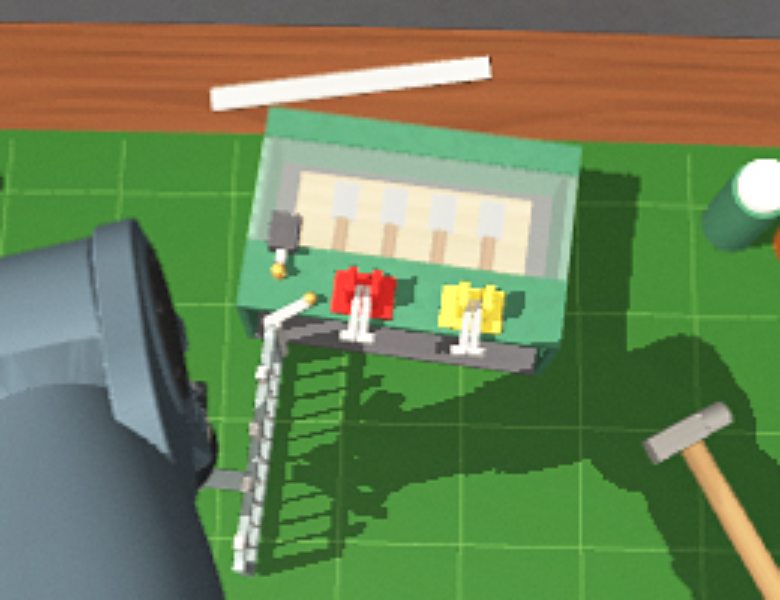

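The gate stands square to the front: it runs from (270,325) down to (245,570) and the arm is still holding the post. Measured angle is about 90°, and the hammer is where it was.

```bash
python3 -c "
from plant import order;print(order.finish_job())"
```

```text
the job is handed in; nothing more can be done
None
```

The red catch and then the yellow were squeezed fully in, the gate was swung past its detent to about 90°, and I handed the job in at about 16 s with the arm still holding the blue post; the arm stayed clear of the hammer, ink jar and brush.

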